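# Fit the fresh wheel, then free the cap of unknown thread hand

### The arm

A 6-joint arm with a two-finger parallel gripper is mounted at the origin on the work surface. World frame = base frame: x ahead of the robot, y to its left, z up, the work surface at z = 0. Lengths are in m, angles in rad, forces in N, time in s.
With the tool pointing down it reaches from about 0.3 to 0.875 m from the base axis. Payload 6.4 kg.
Tool frame: the origin (TCP) lies midway between the tips of the shut fingers; the grasp point (between the pads) lies 19 mm behind it; z points along the fingers, y is the line along which they close (so a half turn about z gives the same grasp; the last joint's range is limited). The gripper opens to 85 mm and grips with 20 to 120 N. Pads are 22 mm wide; open, the fingers measure 114 mm over their backs; the gripper's body (76 mm by 85 mm) begins 54 mm behind the grasp point. The pads swing forward as they close: fully open they stand 13 mm farther back than shut.
Start: joints at [0.952, 0.181, 1.607, -0, 1.354, -0.206], TCP at [0.231, 0.527, 0.231] pointing down, gripper open.
Joint ranges: [-2.99, 2.99], [-0.89, 2.07], [0.3, 2.58], [-1.14, 4.28], [0, 2.63], [-3.12, 3.12]. Speed limits (rad/s): [2.57, 2.57, 3.01, 3.14, 3.14, 3.14].

### API

Orientations are given as a unit quaternion [w, x, y, z].
In Python, from bench import sensors, vision, ctrl gives the robot as it stands.
- The arm moves only by the tool carry_out, never from a script. Its argument "deltas" is text: rows parted by semicolons, each of 7 numbers parted by spaces: the shift along the tool's x, y, z in mm, then the turn, a rotation vector about the tool's x, y, z in rad, then the closure, from 0 (fully open) to 1 (shut). In form: tx ty tz ax ay az claw; .... A call has 1 to 12 rows; each row is the pose to reach, as a shift and turn from the pose commanded when the call began, along the tool's axes at that moment; what a row does not reach only later rows make up. A row lasts 1/8 s, in which the tool goes at most 62.5 mm and 10.7 degrees, less where a joint would pass 70% of its speed; a pose out of reach is approached as far as the arm can. A call with a gripper value outside its range is refused whole. The fingers move at their own pace and stop on an object; the grip force is fixed at half the most. Time passes only in rows, so rows that repeat a pose let the fingers close. It gives the time, the measured TCP pose, the force, the opening and the grip force at its end, in the units of the state.
- sensors.get_obs(): the state, without advancing time (a new reading comes with each control period).
- vision.camera(name): name is "scene" or "top"; returns the picture (420x560x3 uint8, blue, green, red); there is no depth.
- vision.camera_model(name): a dict with "K" (3x3 intrinsics, pixels), "extrinsics" (4x4, takes a point from world to camera coordinates). Camera axes: x right, y down, z forward; pixel columns grow to the right and rows downward; lengths in m; the calibration is good to about 2 mm. A picture is of the moment at which its call begins. camera_model takes no time and is no camera call.
- ctrl.hand_in(): hands the job in; it is judged then, once.
The state is a dict: "time_s": time; "q": joint angles; "dq": joint speeds; "joint_efforts": joint torques, N m; "eef_pos": TCP position; "eef_rot": TCP orientation; "wrist_force": force on the tool from outside, world axes, zero at the start; "torque": the same for the moment, N m; "opening": opening from 0.0 (shut) to 1.0 (fully open); "grasp_force": force on a finger pad.
Only numpy, scipy, OpenCV 4.12 (cv2) and the standard library are available. Lean on these libraries where they do the work, as an engineer would, in place of code of your own. Each camera call takes 0.05 s, during which the arm holds its last target. There are 200 camera calls.

### The job

On the two-spindle grinding head, first set the fresh blue wheel down over the boss of the bare spindle so that it lies flat on its flange, and let go of it. Then take the orange clamping cap off the other spindle: nobody remembers whether its thread is right- or left-handed, so find out by trying which way it gives, unscrew it that way, and finish still holding it in the gripper, upright and still, about 8 cm above where it sat, over its spindle. Leave the other things on the bench where they are.

Things in the scene. Friction and masses are not known exactly. Their poses are not given: they have to be found in the camera images.
- machine: Fixed two-spindle grinding head: green base 120 x 340 x 40 mm high (long side along its own y) with two spindles on top, 120 mm either side of its centre along its own y, and between them a round grey housing 60 mm across whose top is 94 mm above the table. Origin: centre of its underside. Which spindle is at which end varies.
- bare_spindle: The bare spindle, fixed: steel flange 72 mm across and 4 mm thick on the base, with a round brass boss 19 mm across standing 12 mm above the flange (its last 4 mm tapers to 12 mm). Origin: on its axis, at the flange's underside, 40 mm above the table; z up.
- seat (a point): Centre of the bare spindle's flange top, on its axis, 44 mm above the table: the underside of a seated wheel lies here.
- wheel: The fresh grinding wheel, loose: blue ring 60 mm across, 22 mm high, bore 23 mm through it, 0.10 to 0.20 kg, lying flat on the table. Origin: centre of its underside; z is its axis, up.
- cap_spindle: The other spindle, fixed: the same steel flange carrying a reddish-brown worn wheel 60 mm across whose top is 60 mm above the table; the cap stands on that wheel. Origin: on its axis, at the flange's underside, 40 mm above the table; z up.
- cap: The clamping cap, loose but locked on its spindle by a coarse three-start thread (see point thread): orange, round, 54 mm across, 44 mm high, black disc and white tick on its top, 0.08 to 0.17 kg. Origin: centre of its underside (60 mm above the table at the start); z up.
- thread (a point): Axis of the hidden thread, at the worn wheel's top. Left- or right-handed. Locked, the cap lifts only 2 mm. Wrong way: hard stop within 10 degrees. Loosening way: turns easily without rising, is free from about 55 degrees (aim for 70), stops at about 88; then it lifts straight off and clears the spindle after 25 mm.
- hammer: Bystander: hammer lying on the table to the right, origin near its middle.
- glue: Bystander: yellow glue bottle, 60 mm across, 170 mm tall, origin at its underside.
- screw_jar: Bystander: glass jar with dark lid, 64 mm across, 80 mm tall, origin at its underside.
- offcut: Bystander: wood offcut 120 x 60 x 30 mm, origin at its underside.
- drawer_knob: Bystander: wooden drawer knob 36 mm across, 32 mm tall, origin at its underside.
- screwdriver: Bystander: screwdriver lying beyond the machine, origin near its middle.
- worn_wheel: Bystander: discarded reddish-brown worn wheel, 56 mm across, 12 mm thick, no hole, origin at its underside.

How it is judged:
On the way, in this order (a step that is already met when the one before it is completed fails the run):
1. the blue wheel lies flat on the bare spindle's flange, over its boss, and is let go (horizontal distance between wheel and seat below 0.004 m and z of wheel in the frame of seat between -0.003 and 0.003 m and angle between wheel's own z axis and vertical below 0.06 rad and contact force between the fingers and wheel below 0.1 N and linear speed of wheel below 0.02 m/s), for 0.2 s.
2. the cap is off its thread and held by the fingers at least 35 mm above where it sat (z of cap in the frame of cap_spindle above 0.055 m and contact force between the fingers and cap above 0.5 N), for 0.2 s.
At the end, for the whole second after the job is handed in: The wheel lies flat on the bare spindle's flange (within 4 mm of its axis, 3 mm in height, 0.06 rad), let go and at rest; the fingers hold the cap 50 to 180 mm above where it sat, within 50 mm of its spindle's axis, upright within 0.25 rad, still, touching neither spindle nor machine (all of step 1 and z of cap in the frame of cap_spindle between 0.07 and 0.2 m and horizontal distance between cap and cap_spindle below 0.05 m and angle between cap's own z axis and vertical below 0.25 rad and linear speed of cap below 0.03 m/s and contact force between the fingers and cap above 0.5 N and contact force between cap and cap_spindle below 0.1 N and contact force between cap and machine below 0.1 N); the arm keeps its last pose, push and grip.
It fails at once if a bystander is shifted by more than 30 mm (distance of any of hammer, glue, screw_jar, offcut, drawer_knob, screwdriver, worn_wheel from where it was at the start of the episode above 0.03 m).
It fails at once if the cap is dropped or put down on the bench (height (world z) of cap below 0.045 m).
It also fails if it takes over 58 s, if anything falls off the work surface, if the arm or the gripper's body presses on something with over 40 N, if the wrist force passes 120 N, or if a joint passes its speed limit or range.

## Working session

There is one attempt and no reset: what is moved stays moved. The work goes in short steps, Python scripts to look and compute and a tool call to move; the robot and the scene stay as the last step left them, time stands still between calls to the robot, and variables do not carry over. Pictures are saved under pics/ and viewed, at most 10 in all, crops included, and the job is handed in when it is done.

Besides the shell and the picture viewer there is one more tool, called by a JSON object that holds its "fn" and its "kwargs". carry_out: Moves the arm, as the interface text tells. Its arguments: {"type":"object","properties":{"deltas":{"type":"string"}},"required":["deltas"]}

```bash
mkdir -p pics; python3 - <<'E'
from bench import sensors, vision
import cv2
for n in("scene","top"):
    cv2.imwrite(f"pics/{n}0.png",vision.camera(n)); m=vision.camera_model(n); print(n,m["K"],m["extrinsics"])
print(sensors.get_obs())
E
```

```text
scene [[426.72748305   0.         276.75448425]
 [  0.         426.72748305 208.73717506]
 [  0.           0.           1.        ]] [[ 0.88805221  0.45969764 -0.00643096 -0.50500737]
 [ 0.3142706  -0.61720446 -0.72131314 -0.11859251]
 [-0.33555516  0.63854266 -0.69257924  1.35968373]
 [ 0.          0.          0.          1.        ]]
top [[462.43738752   0.         279.1108429 ]
 [  0.         462.43738752 205.1662284 ]
 [  0.           0.           1.        ]] [[ 1.10097015e-02 -9.99938952e-01  9.37919331e-04 -1.15458391e-02]
 [-9.90091082e-01 -1.10325826e-02 -1.39992609e-01  5.76879928e-01]
 [ 1.39994411e-01  6.12651277e-04 -9.90152104e-01  1.18455083e+00]
 [ 0.00000000e+00  0.00000000e+00  0.00000000e+00  1.00000000e+00]]
{'time_s': 0.1, 'q': array([ 9.51680221e-01,  1.81482169e-01,  1.60790330e+00, -1.92170190e-05,
        1.35380650e+00, -2.06306492e-01]), 'dq': array([-6.24810304e-04, -3.24596169e-03, -8.73583979e-04,  6.31011963e-04,
       -1.81477237e-03,  4.23969212e-05]), 'joint_efforts': array([-9.87735802e-04, -4.45872152e+01, -3.52239203e+01, -4.25490616e-04,
        4.07611515e-03, -4.14702436e-05]), 'eef_pos': array([0.23037859, 0.52628682, 0.23046785]), 'eef_rot': array([-3.12144125e-04,  2.04940252e-01,  9.78774159e-01, -7.36277974e-04]), 'wrist_force': array([-0.19622789,  0.30085739, -0.17137802]), 'torque': array([-0.02793556,  0.02161491,  0.01337104]), 'grasp_force': 0.0, 'opening': 0.9988829458191857}
```

View pics/top0.png

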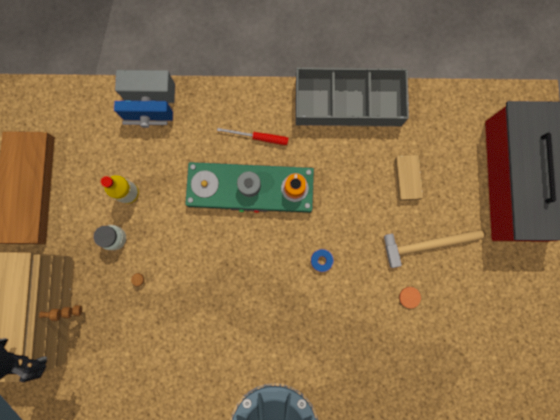

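View pics/scene0.png

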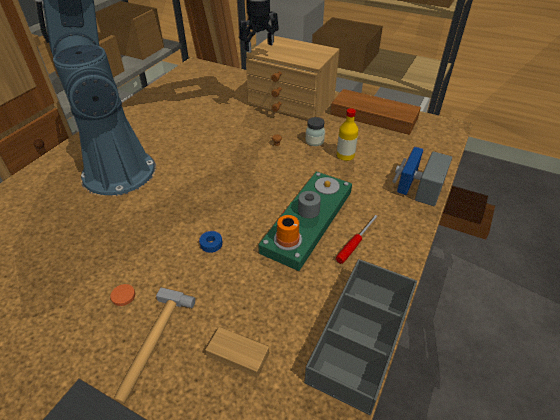

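The top view shows the bare flange at (204,184), the housing at (249,183), the cap at (296,186) and the wheel at (321,261). The scene view shows the wheel at (211,241), the cap at (288,230) and the boss at (327,184).

```bash
cat > h.py <<'E'
from bench import sensors, vision
import cv2, numpy as np
from scipy.optimize import least_squares
def proj(n,P):
    m=vision.camera_model(n); E=m["extrinsics"]
    return cv2.projectPoints(np.asarray(P,float),cv2.Rodrigues(E[:3,:3])[0],E[:3,3],m["K"],None)[0][:,0]
def cyl(x,y,r,z0,z1):
    t=np.linspace(0,2*np.pi,60,endpoint=False)
    return np.vstack([np.c_[x+r*np.cos(t),y+r*np.sin(t),0*t+z] for z in(z0,z1)])
def box(x,y,a,sx=.12,sy=.34,h=.04):
    c,s=np.cos(a),np.sin(a)
    return [[x+c*u-s*v,y+s*u+c*v,z] for u in(-sx/2,sx/2) for v in(-sy/2,sy/2) for z in(0,h)]
def feat(pts,order=1):
    h=cv2.convexHull(np.asarray(pts,np.float32)); m=cv2.moments(h); A=m['m00']
    f=[m['m10']/A,m['m01']/A]
    if order>1: f+=[m['mu20']/A/20,m['mu11']/A/20,m['mu02']/A/20]
    return np.array(f),A
def mask(img,lo,hi,roi):
    hsv=cv2.cvtColor(img,cv2.COLOR_BGR2HSV); k=cv2.inRange(hsv,lo,hi)
    r=np.zeros_like(k); x0,y0,x1,y1=roi; r[y0:y1,x0:x1]=k[y0:y1,x0:x1]
    n,l,s,_=cv2.connectedComponentsWithStats(r); i=1+np.argmax(s[1:,4])
    ys,xs=np.where(l==i)
    # pixel-corner hull
    return np.vstack([np.c_[xs+a,ys+b] for a in(-.5,.5) for b in(-.5,.5)])
def fit(n,pts,model,p0,order=1):
    f,A=feat(pts,order); g=lambda p:feat(proj(n,model(p)),order)[0]-f
    r=least_squares(g,p0,diff_step=1e-4,x_scale=.1); return r.x.round(4),r.cost.round(3),(A/feat(proj(n,model(r.x)),order)[1]).round(2)
E
python3 - <<'E'
from h import *
I={n:cv2.imread(f"pics/{n}0.png") for n in("top","scene")}
R={"top":dict(w=(300,240,345,282),m=(175,150,325,225),c=(275,165,320,210),f=(188,166,222,200)),
"scene":dict(w=(190,225,232,258),m=(250,165,360,270),c=(270,210,306,250),f=(312,174,345,196))}
for n in I:
    r=R[n]; g=I[n]
    print(n,"wheel",fit(n,mask(g,(100,120,40),(130,255,255),r['w']),lambda p:cyl(*p,.03,0,.022),[.45,-.1]))
    print(n,"mach",fit(n,mask(g,(50,60,20),(95,255,255),r['m']),lambda p:box(*p),[.6,.05,0.02],2))
    print(n,"cap",fit(n,mask(g,(3,180,120),(20,255,255),r['c']),lambda p:cyl(*p,.027,.06,.104),[.6,-.05]))
    print(n,"flange",fit(n,mask(g,(0,0,110),(180,60,255),r['f']),lambda p:cyl(*p,.036,.04,.044),[.6,.15]))
    print(n,"boss",fit(n,mask(g,(10,80,80),(35,255,255),r['f']),lambda p:cyl(*p,.009,.045,.054),[.6,.15]))
E
```

```text
Traceback (most recent call last):
  File "h.py", line 27, in fit
    r=least_squares(g,p0,diff_step=1e-4,x_scale=.1); return r.x.round(4),r.cost.round(3),(A/feat(proj(n,model(r.x)),order)[1]).round(2)
                                                                                         ^^^^^^^^^^^^^^^^^^^^^^^^^^^^^^^^^^^^^^^^^^^
AttributeError: 'float' object has no attribute 'round'
```

```bash
sed -i 's/diff_step=1e-4/diff_step=1e-2/; s/return r.x.round(4).*/return r.x.round(4),round(r.cost,3),round(A\/feat(proj(n,model(r.x)),order)[1],2)/' h.py
cat > m.py <<'E'
from h import *
I={n:cv2.imread(f"pics/{n}0.png") for n in("top","scene")}
R={"top":dict(w=(300,240,345,282),m=(175,150,325,225),c=(275,165,320,210),f=(188,166,222,200)),
"scene":dict(w=(190,225,232,258),m=(250,165,360,270),c=(270,210,306,250),f=(312,174,345,196))}
for n in I:
    r=R[n]; g=I[n]
    print(n,"wheel",fit(n,mask(g,(100,120,40),(130,255,255),r['w']),lambda p:cyl(*p,.03,0,.022),[.45,-.1]))
    print(n,"mach",fit(n,mask(g,(50,60,20),(95,255,255),r['m']),lambda p:box(*p),[.6,.05,0.02],2))
    print(n,"cap",fit(n,mask(g,(3,180,120),(20,255,255),r['c']),lambda p:cyl(*p,.027,.06,.104),[.6,-.05]))
    print(n,"flange",fit(n,mask(g,(0,0,110),(180,60,255),r['f']),lambda p:cyl(*p,.036,.04,.044),[.6,.15]))
    print(n,"boss",fit(n,mask(g,(10,80,80),(35,255,255),r['f']),lambda p:cyl(*p,.009,.045,.054),[.6,.15]))
E
python3 m.py
```

```text
top wheel (array([ 0.4344, -0.12  ]), np.float64(0.0), 0.88)
top mach (array([ 0.6272,  0.0752, -0.0351]), np.float64(4.012), 0.98)
top cap (array([ 0.6226, -0.0447]), np.float64(0.0), 1.0)
top flange (array([0.6326, 0.1946]), np.float64(0.0), 1.13)
top boss (array([0.6327, 0.1944]), np.float64(0.0), 0.98)
scene wheel (array([ 0.4348, -0.1221]), np.float64(0.0), 0.93)
scene mach (array([ 0.6282,  0.0737, -0.0335]), np.float64(0.439), 0.98)
scene cap (array([ 0.6278, -0.0532]), np.float64(0.0), 1.14)
scene flange (array([0.633 , 0.1939]), np.float64(0.0), 1.01)
scene boss (array([0.648 , 0.2366]), np.float64(0.0), 2.38)
```

```bash
cat > d.py <<'E'
import sys,numpy as np
from bench import sensors
from scipy.spatial.transform import Rotation as R
o=sensors.get_obs(); f=lambda q:R.from_quat(np.r_[q[1:],q[0]])
r=f(o["eef_rot"])
def delta(p,psi=0):  # psi: world angle of the closing line (tool y)
    g=R.from_matrix(np.array([[-np.sin(-psi)*0+np.sin(-psi)*-1*-1*-1*-1*-1*-1 if 0 else -np.cos(psi+np.pi/2),np.cos(psi),0],[0,0,0],[0,0,-1]])) if 0 else R.from_matrix(np.array([[-np.sin(psi)*1,np.cos(psi),0],[np.cos(psi),np.sin(psi),0],[0,0,-1]]))
    return r.inv().apply(np.array(p)-o["eef_pos"])*1e3,(r.inv()*g).as_rotvec()
E
python3 - <<'E'
s=open('d.py').read().split('\n')
s[5]='    x,y=np.array([-np.sin(psi),np.cos(psi),0]),np.array([np.cos(psi),np.sin(psi),0])'
s.insert(6,'    g=R.from_matrix(np.c_[x,y,[0,0,-1]])')
open('d.py','w').write('\n'.join(s))
E
cat d.py; python3 -c "
from d import *
print(delta([.4346,-.121,.10]))"
```

```text
import sys,numpy as np
from bench import sensors
from scipy.spatial.transform import Rotation as R
o=sensors.get_obs(); f=lambda q:R.from_quat(np.r_[q[1:],q[0]])
r=f(o["eef_rot"])
    x,y=np.array([-np.sin(psi),np.cos(psi),0]),np.array([np.cos(psi),np.sin(psi),0])
    g=R.from_matrix(np.c_[x,y,[0,0,-1]])
    g=R.from_matrix(np.array([[-np.sin(-psi)*0+np.sin(-psi)*-1*-1*-1*-1*-1*-1 if 0 else -np.cos(psi+np.pi/2),np.cos(psi),0],[0,0,0],[0,0,-1]])) if 0 else R.from_matrix(np.array([[-np.sin(psi)*1,np.cos(psi),0],[np.cos(psi),np.sin(psi),0],[0,0,-1]]))
    return r.inv().apply(np.array(p)-o["eef_pos"])*1e3,(r.inv()*g).as_rotvec()Traceback (most recent call last):
  File "<string>", line 2, in <module>
    from d import *
  File "d.py", line 6
    x,y=np.array([-np.sin(psi),np.cos(psi),0]),np.array([np.cos(psi),np.sin(psi),0])
IndentationError: unexpected indent
```

```bash
cat > d.py <<'E'
import numpy as np
from bench import sensors
from scipy.spatial.transform import Rotation as R
o=sensors.get_obs(); q=o["eef_rot"]; r=R.from_quat(np.r_[q[1:],q[0]])
def delta(p,psi=0):  # psi: world angle of the closing line (tool y)
    s,c=np.sin(psi),np.cos(psi)
    g=R.from_matrix([[-s,c,0],[c,s,0],[0,0,-1]])
    return (r.inv().apply(np.array(p)-o["eef_pos"])*1e3).round(1),(r.inv()*g).as_rotvec().round(4)
E
python3 -c "
from d import *
print(delta([.4346,-.121,.10]))"
```

```text
(array([-446.8, -510.8,  131.1]), array([-1.600e-03,  6.000e-04,  1.158e+00]))
```

{"fn": "carry_out", "kwargs": {"deltas": "-447 -511 131 0 0 1.158 0;-447 -511 131 0 0 1.158 0;-447 -511 131 0 0 1.158 0;-447 -511 131 0 0 1.158 0;-447 -511 131 0 0 1.158 0;-447 -511 131 0 0 1.158 0;-447 -511 131 0 0 1.158 0;-447 -511 131 0 0 1.158 0;-447 -511 131 0 0 1.158 0;-447 -511 131 0 0 1.158 0;-447 -511 131 0 0 1.158 0;-447 -511 131 0 0 1.158 0"}}

```text
time_s: 1.6
eef_pos: [0.4355, -0.1242, 0.0995]
eef_rot: [-0.0, 0.709, 0.705, -0.0]
wrist_force: [-0.6, 1.6, -0.7]
opening: 0.996
grasp_force: 0.0
```

```bash
python3 -c "
from d import *
print(delta([.4346,-.121,-.001]),o['eef_pos'],o['q'])"
```

```text
(array([  3.2,  -0.8, 100.5]), array([-0.0007,  0.0001, -0.005 ])) [ 0.43546648 -0.12423845  0.09950328] [-5.40733149e-01  8.00699287e-02  2.01556132e+00 -5.46180712e-04
  1.04648419e+00 -5.35449289e-01]
```

{"fn": "carry_out", "kwargs": {"deltas": "0 0 30 0 0 0 0;0 0 60 0 0 0 0;0 0 85 0 0 0 0;0 0 101 0 0 0 0;0 0 101 0 0 0 0;0 0 101 0 0 0 0;0 0 101 0 0 0 0"}}

```text
time_s: 2.48
eef_pos: [0.4359, -0.1211, 0.0003]
eef_rot: [0.001, 0.707, 0.707, 0.0]
wrist_force: [0.8, -0.8, 0.0]
opening: 1.003
grasp_force: 0.0
```

```bash
python3 -c "
from d import *
print(delta([.4346,-.121,-.001]),o['eef_pos'],o['wrist_force'])"
```

```text
(array([ 0.1, -1.3,  1.3]), array([0.0017, 0.001 , 0.0002])) [ 4.35939441e-01 -1.21054147e-01  2.60530274e-04] [ 0.77674393 -0.81679523  0.02363588]
```

{"fn": "carry_out", "kwargs": {"deltas": "0 0 0 0 0 0 1;0 0 0 0 0 0 1;0 0 0 0 0 0 1;0 0 0 0 0 0 1;0 0 0 0 0 0 1;0 0 0 0 0 0 1;0 0 -10 0 0 0 1;0 0 -40 0 0 0 1;0 0 -90 0 0 0 1;0 0 -130 0 0 0 1;0 0 -130 0 0 0 1;0 0 -130 0 0 0 1"}}

```text
time_s: 3.98
eef_pos: [0.4345, -0.1203, 0.1288]
eef_rot: [-0.0, 0.707, 0.707, -0.0]
wrist_force: [0.3, 0.1, -2.3]
opening: 0.668
grasp_force: 64.7
```

```bash
python3 -c "
from d import *
from h import *
print(delta([.6325,.1943,.12]),o['eef_pos'],o['wrist_force'])
for n in('top','scene'):
    g=vision.camera(n);cv2.imwrite(f'pics/{n}1.png',g)
    u=proj(n,[[o['eef_pos'][0],o['eef_pos'][1],.15]])[0].astype(int);print(n,u)
s=[cv2.resize(cv2.imread(f'pics/{n}1.png')[max(0,v-75):v+75,max(0,u-100):u+100],(400,300)) for n,(u,v) in [(n,proj(n,[[o['eef_pos'][0],o['eef_pos'][1],.15]])[0].astype(int)) for n in('top','scene')]]
cv2.imwrite('pics/g1.png',np.hstack(s))"
```

```text
(array([314.6, 198. ,   8.7]), array([-0.0008, -0.0004, -0.    ])) [ 0.43449531 -0.12034125  0.12875047] [ 0.34196975  0.07364747 -2.30225876]
top [327 258]
scene [204 202]
```

View pics/g1.png

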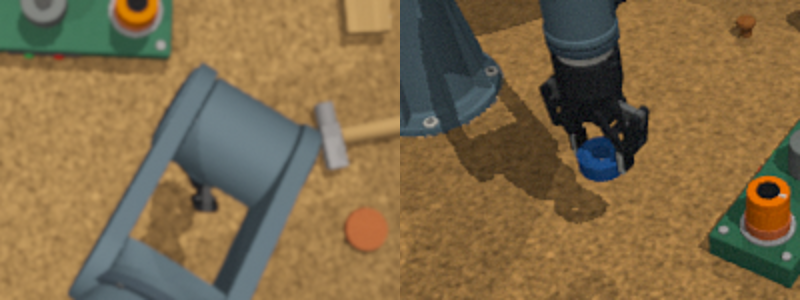

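The crops show the wheel held level in the fingers (centre about (600,158) in the right crop). Next I carry it to above the bare spindle.

{"fn": "carry_out", "kwargs": {"deltas": "50 30 0 0 0 0 1;98 62 0 0 0 0 1;148 93 0 0 0 0 1;198 125 0 0 0 0 1;248 156 0 0 0 0 1;290 182 0 0 0 0 1;314.5 198 0 0 0 0 1;314.5 198 0 0 0 0 1;314.5 198 0 0 0 0 1;314.5 198 0 0 0 0 1;314.5 198 0 0 0 0 1"}}

```text
time_s: 5.45
eef_pos: [0.6329, 0.1929, 0.1293]
eef_rot: [-0.0, 0.708, 0.707, -0.0]
wrist_force: [0.9, 0.3, -1.0]
opening: 0.667
grasp_force: 64.8
```

```bash
python3 -c "
from d import *
from h import *
print(delta([.6325,.1943,.06]),o['eef_pos'],o['wrist_force'])
n='scene'
g=vision.camera(n);cv2.imwrite('pics/s2.png',cv2.resize(g[90:230,240:400],(800,600)*1 if 0 else (686,600)))
P=mask(g,(100,120,40),(130,255,255),(280,90,380,200)); print(fit(n,P,lambda p:cyl(*p,.03,.127,.149),[.63,.19]))"
```

```text
(array([ 1.4, -0.4, 69.3]), array([-0.0002,  0.0001, -0.0012])) [0.63293383 0.19291304 0.12932581] [ 0.86049449  0.28152137 -0.99288053]
(array([0.6314, 0.194 ]), np.float64(0.0), 0.91)
```

View pics/s2.png

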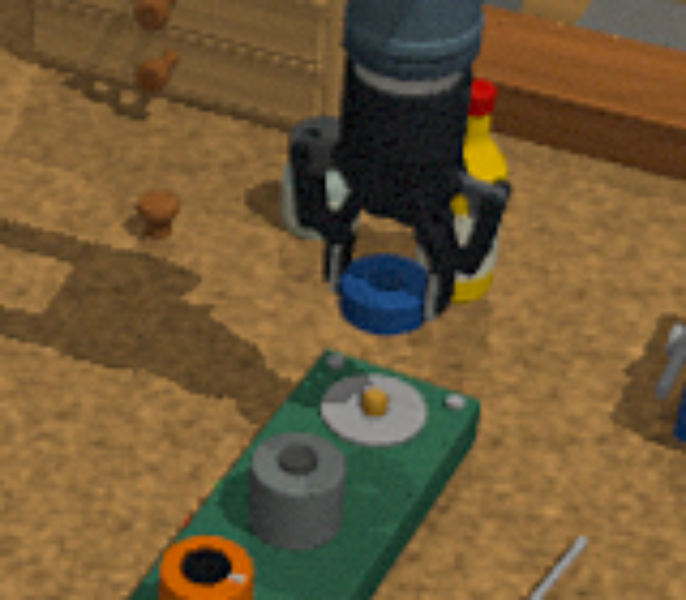

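The wheel hangs level above the bare spindle, at (385,292) in the crop with the boss at (375,402). The fitted position (0.631, 0.194) is over the seat, so I lower it.

{"fn": "carry_out", "kwargs": {"deltas": "0 0 30 0 0 0 1;0 0 55 0 0 0 1;0 0 68 0 0 0 1;0 0 68 0 0 0 1;0 0 68 0 0 0 1;0 0 68 0 0 0 1"}}

```text
time_s: 6.25
eef_pos: [0.6341, 0.194, 0.0627]
eef_rot: [0.001, 0.707, 0.707, 0.001]
wrist_force: [0.5, 0.4, -0.4]
opening: 0.665
grasp_force: 64.7
```

{"fn": "carry_out", "kwargs": {"deltas": "0 0 3 0 0 0 1;0 0 6 0 0 0 1;0 0 6 0 0 0 1;0 0 6 0 0 0 1"}}

```text
time_s: 6.75
eef_pos: [0.6331, 0.1938, 0.0552]
eef_rot: [-0.0, 0.707, 0.707, -0.0]
wrist_force: [0.1, 0.3, -1.1]
opening: 0.671
grasp_force: 64.7
```

{"fn": "carry_out", "kwargs": {"deltas": "0 0 2 0 0 0 1;0 0 4 0 0 0 1;0 0 6 0 0 0 1;0 0 6 0 0 0 1;0 0 6 0 0 0 1"}}

```text
time_s: 7.38
eef_pos: [0.6332, 0.1938, 0.0493]
eef_rot: [0.0, 0.707, 0.707, 0.0]
wrist_force: [0.1, -0.2, -2.0]
opening: 0.667
grasp_force: 64.7
```

{"fn": "carry_out", "kwargs": {"deltas": "0 0 2 0 0 0 1;0 0 4 0 0 0 1;0 0 4 0 0 0 1;0 0 4 0 0 0 1"}}

```text
time_s: 7.88
eef_pos: [0.6331, 0.1938, 0.0453]
eef_rot: [-0.0, 0.707, 0.707, -0.0]
wrist_force: [-0.0, -0.5, -0.7]
opening: 0.67
grasp_force: 64.7
```

{"fn": "carry_out", "kwargs": {"deltas": "0 0 1 0 0 0 1;0 0 1.5 0 0 0 1;0 0 1.5 0 0 0 1"}}

```text
time_s: 8.25
eef_pos: [0.6332, 0.1939, 0.0442]
eef_rot: [0.0, 0.707, 0.707, 0.0]
wrist_force: [-1.4, 0.0, 2.1]
opening: 0.667
grasp_force: 65.1
```

{"fn": "carry_out", "kwargs": {"deltas": "0 0 0 0 0 0 0.2;0 0 0 0 0 0 0;0 0 0 0 0 0 0;0 0 0 0 0 0 0;0 0 0 0 0 0 0;0 0 -20 0 0 0 0;0 0 -60 0 0 0 0;0 0 -110 0 0 0 0;0 0 -130 0 0 0 0;0 0 -130 0 0 0 0"}}

```text
time_s: 9.5
eef_pos: [0.6343, 0.194, 0.1764]
eef_rot: [0.001, 0.707, 0.707, 0.002]
wrist_force: [0.6, 0.5, -0.3]
opening: 0.997
grasp_force: 0.0
```

```bash
python3 -c "
from d import *
from h import *
print(delta([.6235,-.0455,.15],.3),delta([.6235,-.0455,.15]),o['eef_pos'],o['q'])
n='scene'
g=vision.camera(n);cv2.imwrite('pics/s3.png',cv2.resize(g[130:270,240:400],(686,600)))
P=mask(g,(100,120,40),(130,255,255),(290,150,370,215)); print(fit(n,P,lambda p:cyl(*p,.03,.044,.066),[.63,.19]))
g=vision.camera('top');cv2.imwrite('pics/t3.png',g)"
```

```text
(array([-239.5,  -11. ,   26.3]), array([ 4.500e-03,  2.000e-04, -2.999e-01])) (array([-239.5,  -11. ,   26.3]), array([ 0.0045, -0.0005,  0.0001])) [0.63434997 0.19400372 0.17643331] [ 1.18272323e-01  4.17861661e-01  1.42067590e+00 -9.27927415e-06
  1.29855186e+00  1.18212015e-01]
(array([0.6338, 0.1931]), np.float64(0.0), 0.93)
```

View pics/s3.png

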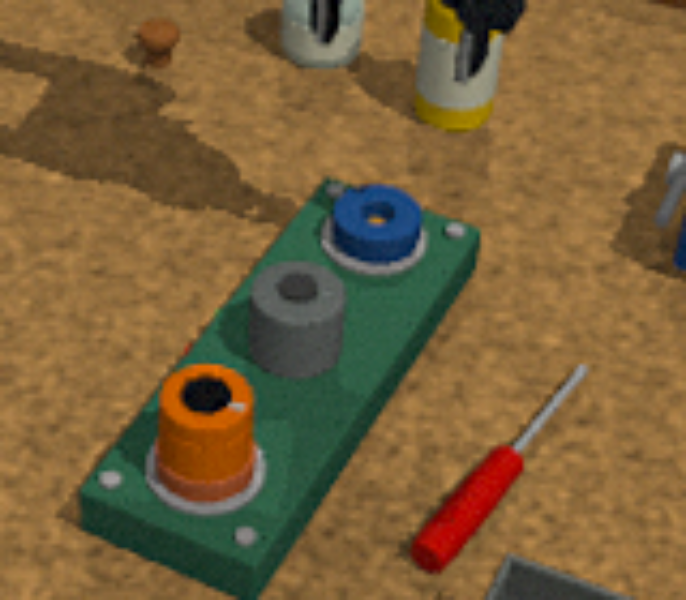

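The wheel sits flat over its boss at (378,222) in the crop, with an even flange rim and the boss visible in the bore. Next is the cap.

{"fn": "carry_out", "kwargs": {"deltas": "-50 -2 0 0 0 0 0;-105 -5 0 0 0 0 0;-165 -7 0 0 0 0 0;-215 -9 0 0 0 0 0;-239.5 -10 0 0 0 0 0;-239.5 -10 0 0 0 0 0;-239.5 -10 0 0 0 0 0;-239.5 -10 0 0 0 0 0;-239.5 -10 40 0 0 0 0;-239.5 -10 80 0 0 0 0;-239.5 -10 80 0 0 0 0;-239.5 -10 80 0 0 0 0"}}

```text
time_s: 11.1
eef_pos: [0.6241, -0.0453, 0.0952]
eef_rot: [0.001, 0.707, 0.707, 0.0]
wrist_force: [0.3, -0.7, 0.8]
opening: 1.006
grasp_force: 0.0
```

```bash
python3 -c "
from d import *
print(delta([.6235,-.0455,.063]),o['eef_pos'],o['q'])"
```

```text
(array([-0.2, -0.6, 32.2]), array([0.0016, 0.0004, 0.001 ])) [ 0.62405951 -0.04525272  0.09519771] [-2.61794565e-01  4.35727177e-01  1.57520121e+00  1.64638998e-05
  1.12903580e+00 -2.62756936e-01]
```

Lower around the cap, grip it, then try a small twist.

{"fn": "carry_out", "kwargs": {"deltas": "0 0 18 0 0 0 0;0 0 32 0 0 0 0;0 0 32 0 0 0 0;0 0 32 0 0 0 0;0 0 32 0 0 0 1;0 0 32 0 0 0 1;0 0 32 0 0 0 1;0 0 32 0 0 0 1;0 0 32 0 0 0 1;0 0 32 0 0 0 1"}}

```text
time_s: 12.35
eef_pos: [0.6237, -0.0459, 0.0626]
eef_rot: [0.001, 0.707, 0.707, 0.0]
wrist_force: [0.2, 0.2, 5.7]
opening: 0.618
grasp_force: 63.3
```

{"fn": "carry_out", "kwargs": {"deltas": "0 0 0 0 0 0.09 1;0 0 0 0 0 0.18 1;0 0 0 0 0 0.26 1;0 0 0 0 0 0.26 1"}}

```text
time_s: 12.85
eef_pos: [0.6239, -0.0467, 0.0625]
eef_rot: [0.001, 0.792, 0.61, 0.0]
wrist_force: [1.3, -5.5, 5.5]
opening: 0.624
grasp_force: 64.5
```

```bash
python3 -c "
from d import *
print(delta([.6235,-.0455,.063]),o)"
```

```text
(array([ 1.1, -0.7, -0.5]), array([ 0.002 ,  0.002 , -0.2575])) {'time_s': 12.85, 'q': array([-0.26327368,  0.48032402,  1.58774337, -0.00194367,  1.07125988,
       -0.00485374]), 'dq': array([-0.00286149, -0.0002885 , -0.00130421,  0.00521101,  0.00131945,
       -0.02621005]), 'joint_efforts': array([  1.92113176, -50.33231378, -26.54016674,   1.72381952,
         0.58012789,   1.57721043]), 'eef_pos': array([ 0.62393975, -0.04673011,  0.06254062]), 'eef_rot': array([1.41830004e-03, 7.92039257e-01, 6.10468511e-01, 7.83835595e-06]), 'wrist_force': array([ 1.27515026, -5.52196388,  5.45284048]), 'torque': array([-0.71886834, -0.09965208,  1.25226498]), 'grasp_force': 64.54538441263139, 'opening': 0.6244851575410366}
```

A turn of +0.26 meets 1.25 N m, which looks like a hard stop. I'll try the other way.

{"fn": "carry_out", "kwargs": {"deltas": "0 0 0 0 0 -0.15 1;0 0 0 0 0 -0.3 1;0 0 0 0 0 -0.45 1;0 0 0 0 0 -0.6 1;0 0 0 0 0 -0.6 1"}}

```text
time_s: 13.48
eef_pos: [0.6237, -0.0454, 0.0625]
eef_rot: [0.0, 0.576, 0.817, 0.001]
wrist_force: [0.5, 0.3, 7.0]
opening: 0.621
grasp_force: 64.6
```

```bash
python3 -c "
from d import *
from h import *
print(o['eef_pos'],o['wrist_force'],o['torque'],o['q'],o['opening'])
g=vision.camera('scene');cv2.imwrite('pics/s4.png',cv2.resize(g[130:270,220:380],(686,600)))"
```

```text
[ 0.6236834  -0.04544266  0.06254508] [0.47981667 0.28588387 6.96317731] [-0.06178115  0.0072298   0.10354415] [-2.62713178e-01  4.80054511e-01  1.58813232e+00  1.02858337e-03
  1.07231027e+00 -6.05533739e-01] 0.6211706801728416
```

View pics/s4.png

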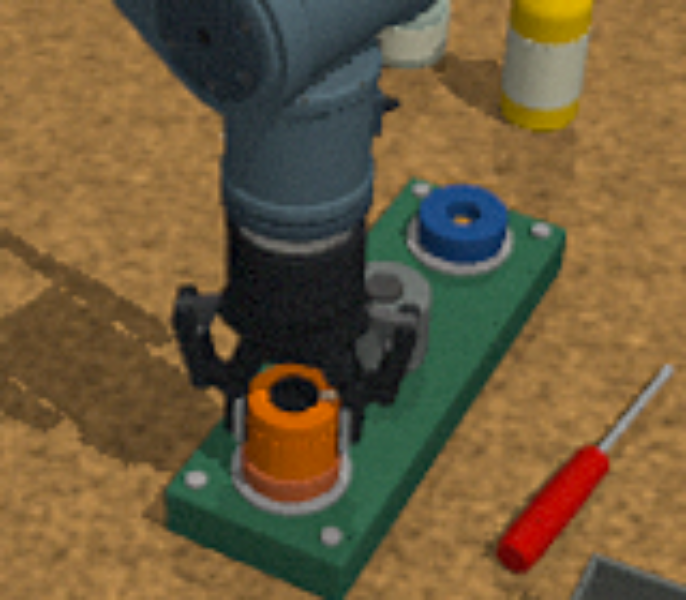

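The cap is between the fingers (293,430), and its white tick has moved from about (324,408) to (330,397). Torque is only 0.1 N m, so counterclockwise loosens it and I continue that way.

{"fn": "carry_out", "kwargs": {"deltas": "0 0 0 0 0 -0.15 1;0 0 0 0 0 -0.3 1;0 0 0 0 0 -0.45 1;0 0 0 0 0 -0.6 1;0 0 0 0 0 -0.7 1;0 0 0 0 0 -0.7 1;0 0 0 0 0 -0.7 1"}}

```text
time_s: 14.4
eef_pos: [0.6233, -0.0459, 0.0626]
eef_rot: [0.0, 0.262, 0.965, 0.0]
wrist_force: [-2.1, -1.7, 6.8]
opening: 0.618
grasp_force: 64.7
```

```bash
python3 -c "
from d import *
print(o['eef_pos'],o['wrist_force'],o['torque'],o['q'],o['opening'])"
```

```text
[ 0.62334855 -0.04594276  0.06255485] [-2.11132825 -1.71814621  6.76458401] [-0.2596814   0.19770614  0.17148407] [-2.63223220e-01  4.79896518e-01  1.58834360e+00  1.11679667e-04
  1.07280555e+00 -1.30400983e+00] 0.6180428733586182
```

Still easy to turn. Next is a gentle test lift of 6 mm.

{"fn": "carry_out", "kwargs": {"deltas": "0 0 -2 0 0 0 1;0 0 -4 0 0 0 1;0 0 -6 0 0 0 1;0 0 -6 0 0 0 1"}}

```text
time_s: 14.9
eef_pos: [0.6225, -0.0457, 0.0674]
eef_rot: [-0.001, 0.262, 0.965, -0.0]
wrist_force: [-0.6, -3.4, -2.6]
opening: 0.617
grasp_force: 63.7
```

It is free, so I lift it about 80 mm in all.

{"fn": "carry_out", "kwargs": {"deltas": "0 0 -10 0 0 0 1;0 0 -22 0 0 0 1;0 0 -36 0 0 0 1;0 0 -52 0 0 0 1;0 0 -66 0 0 0 1;0 0 -76 0 0 0 1;0 0 -76 0 0 0 1;0 0 -76 0 0 0 1;0 0 -76 0 0 0 1;0 0 -76 0 0 0 1"}}

```text
time_s: 16.15
eef_pos: [0.6228, -0.0456, 0.1432]
eef_rot: [-0.0, 0.262, 0.965, 0.0]
wrist_force: [-0.7, -0.1, -2.0]
opening: 0.62
grasp_force: 63.9
```

```bash
python3 -c "
from h import *
g=vision.camera('scene');cv2.imwrite('pics/s5.png',cv2.resize(g[110:270,220:380],(600,600)))
P=mask(g,(100,120,40),(130,255,255),(290,150,370,215)); print(fit('scene',P,lambda p:cyl(*p,.03,.044,.066),[.63,.19]));o=sensors.get_obs();print(o['dq'],o['eef_pos'])"
```

```text
(array([0.6336, 0.1932]), np.float64(0.0), 0.93)
[-0.00060607 -0.00366355 -0.00268375  0.00138359  0.00126663  0.00053356] [ 0.62288671 -0.04565192  0.14331742]
```

View pics/s5.png

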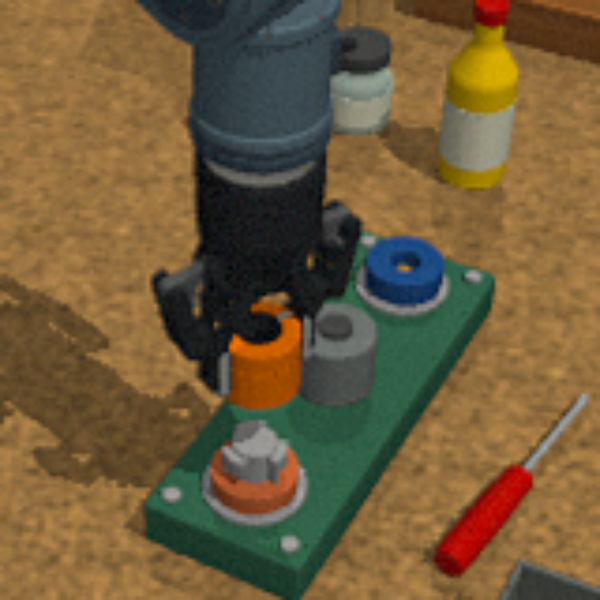

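The cap (265,355) is held upright and clear above the bared thread (255,460), and the wheel is still seated at (403,268). I'm handing it in.

```bash
python3 -c "
from bench import ctrl
print(ctrl.hand_in())"
```

```text
the job is handed in; nothing more can be done
None
```

I handed the job in at about 16 s: the blue wheel sits flat on the bare spindle and is let go, and the cap, a right-handed thread (loosens counterclockwise), is held upright and still about 8 cm above where it sat; no verdict came back.

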